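# Tighten the pump cover crosswise

## Task

The round steel cover of the grey pump is held by four orange wing screws, and only the one standing in the green ring has been tightened, so the cover still gapes on the other side. Finish it crisscross: turn the screw diagonally across from the green-ringed one clockwise to its stop first, and only then the two remaining screws, each clockwise to its stop, so that the cover sits flat. Then let go.

Things in the scene. Friction and masses are not known exactly. Their poses are not given: they have to be found in the camera images.
- cover_centre (a point): Centre of the upper face of the bare steel cover, a disc 176 mm wide on the fixed pump; height 83 mm when flat, about 86 mm at the start. z up (at the start leaning 0.035 to 0.045 rad, the -x side high; flat when screw_opposite is tight), x towards the green-ringed tight screw (it does not turn). All screws stand 65 mm from here: tight at +x, screw_opposite -x, screw_left +y, screw_right -y.
- screw_opposite (a joint): Angle (rad) of the wing screw at x = -65 mm of cover_centre. Grows clockwise seen from above; 0: wing along the radius from the cover's centre; 1.57: hard stop, tight, wing across the radius. Starts at 0.2 to 0.45. Turning it home also lowers it with the cover's edge, 5 to 6.5 mm in all. Turning takes about 0.1 N m; it stays where left.
- screw_left (a joint): Angle (rad) of the wing screw at y = +65 mm of cover_centre; values, start and stiffness as screw_opposite, but it stays at its height. Every wing: an upright orange bar 40 mm long, 10 mm thick, centred on its axis, reaching 38 mm above the cover's face; below it a collar 28 mm wide, 8 mm high. Grip it across its thickness from above.
- screw_right (a joint): Angle (rad) of the wing screw at y = -65 mm of cover_centre; all as screw_left. Nearby: a raised disc in the cover's middle, 68 mm wide, 4 mm high; the green ring of the tight screw, 42 mm wide, 4 mm high; the pump's foot, 192 mm wide, and two pipe ports reaching 105 mm from the centre, 55 mm high.

How it is judged:
On the way:
1. the screw across from the green-ringed one is tight (value of joint screw_opposite above 1.4 rad), for 0.2 s.
At the end, for the whole second after the job is handed in: The three screws that were loose are all tight (each joint above 1.4 rad, within 10 degrees of its stop) and the cover is flat within 0.012 rad (2 mm from edge to edge) (value of joint each of screw_opposite, screw_left, screw_right above 1.4 rad and angle between cover_centre's own z axis and vertical below 0.012 rad); the robot touches nothing.
It fails at once if one of the two side screws is turned past 0.75 rad before the screw across from the green-ringed one is tight (1.4 rad) (value of joint screw_opposite below 1.4 rad and value of joint any of screw_left, screw_right above 0.75 rad).
It also fails if it takes over 58 s, if anything falls off the work surface, if the arm or the gripper's body presses on something with over 40 N, if the wrist force passes 120 N, or if a joint passes its speed limit or range.

## Robot

A 7-joint arm with a two-finger parallel gripper is mounted at the origin on a cart in front of the work surface, level with it; the furniture and walls round the work are solid. World frame = base frame: x ahead of the robot, y to its left, z up, the work surface at z = 0. Lengths are in m, angles in rad, forces in N, time in s.
With the tool pointing down it reaches from about 0.35 to 0.9 m from the base axis. Payload 8.1 kg.
Tool frame: the origin (TCP) lies at the very end of the fingers, on their centre line; the grasp point (between the pads) lies 19 mm behind it; z points along the fingers, y is the line along which they close (so a half turn about z gives the same grasp; the last joint's range is limited). The gripper opens to 92 mm and grips with 3 to 60 N. Pads are 19 mm wide; open, the fingers measure 130 mm over their backs; the gripper's body (75 mm by 190 mm) begins 47 mm behind the grasp point.
Start: joints at [-1.357, 0.434, 0.025, 1.573, -0.012, 1.134, -0.075], TCP at [0.195, 0.594, 0.204] pointing down, gripper open.
Joint ranges: [-2.62, 2.62], [-0.44, 2.09], [-1.27, 1.32], [0.08, 2.57], [-1.32, 4.46], [0.12, 2], [-2.74, 2.74]. Speed limits (rad/s): [2.22, 2.22, 3.01, 3.01, 3.14, 3.14, 3.14].

## Interface

Orientations are given as a rotation vector (axis times angle).
In Python, from cell import arm gives the robot as it stands.
- The arm moves only by the tool jog_arm, never from a script. Its argument "rows" is a list of rows, each a list of 3 entries, a list of its own where there are three numbers: the shift along the world's x, y, z in cm, then the turn, a rotation vector about the world's x, y, z in degrees, then the opening, from 0 (shut) to 1 (fully open). A call has 1 to 8 rows; each row is the pose to reach, as a shift and turn from the pose commanded when the call began; what a row does not reach only later rows make up. A row lasts 1/8 s, in which the tool goes at most 62.5 mm and 10.7 degrees, less where a joint would pass 70% of its speed; a pose out of reach is approached as far as the arm can. A call with a gripper value outside its range is refused whole. The fingers move at their own pace and stop on an object; "newtons" is the grip in N (left out, the last holds). Time passes only in rows, so rows that repeat a pose let the fingers close. It gives the time, the measured TCP pose, the force, the opening and the grip force at its end, in the units of the state.
- arm.observe(): the state, without advancing time (a new reading comes with each control period).
- arm.get_image(name): name is "scene" or "top" or "wrist"; returns a dict with "img" (420x560x3 uint8, red, green, blue), "depth" (420x560 float32, m along the optical axis (not along the pixel's ray), 0 where there is no reading), "fx", "fy", "cx", "cy" (pixels), "dist_coeffs" ([k1, k2, p1, p2, k3] as OpenCV has them; the pictures are not rectified), "rvec" (rotation vector, rad) and "tvec" (3), from world to camera coordinates, as OpenCV has them; the wrist camera has in their place "mount" (4x4, takes a point from camera to tool coordinates, whose origin is the TCP and whose axes are the flange's). Camera axes: x right, y down, z forward; pixel columns grow to the right and rows downward; lengths in m; the calibration is good to about 2 mm. A picture is of the moment at which its call begins: read the wrist's pose just before it.
- arm.sign_off(): hands the job in; it is judged then, once.
The state is a dict: "clock": time; "joints": joint angles; "dq": joint speeds; "joint_efforts": joint torques, N m; "position": TCP position; "ee_rot": TCP orientation; "force": force on the tool from outside, world axes, zero at the start; "ft_torque": the same for the moment, N m; "width": opening from 0.0 (shut) to 1.0 (fully open); "gripper_force": force on a finger pad.
Only numpy, scipy, OpenCV 4.12 (cv2) and the standard library are available. Lean on these libraries where they do the work, as an engineer would, in place of code of your own. Each camera call takes 0.05 s, during which the arm holds its last target. There are 200 camera calls.

## Working session

There is one attempt and no reset: what is moved stays moved. The work goes in short steps, Python scripts to look and compute and a tool call to move; the robot and the scene stay as the last step left them, time stands still between calls to the robot, and variables do not carry over. Pictures are saved under pics/ and viewed, at most 10 in all, crops included, and the job is handed in when it is done.

Besides the shell and the picture viewer there is one more tool, called after ">>>" in YAML: its name, and indented under it one key for each argument. jog_arm: Moves the arm, as the interface text tells. Its arguments: {"type":"object","properties":{"rows":{"type":"array","items":{"type":"array"}},"newtons":{"type":"number"}},"required":["rows"]}

```bash
mkdir -p pics; ls; cat > h.py <<'E'
import numpy as np, cv2
from scipy.spatial.transform import Rotation as R
def cam(arm,name):
    s=arm.observe(); d=arm.get_image(name)
    d['K']=np.array([[d['fx'],0,d['cx']],[0,d['fy'],d['cy']],[0,0,1.]])
    if 'mount' in d:
        T=np.eye(4);T[:3,:3]=R.from_rotvec(s['ee_rot']).as_matrix();T[:3,3]=s['position']
        M=T@np.array(d['mount']);d['Rcw'],d['c']=M[:3,:3],M[:3,3]
    else:
        Rm=R.from_rotvec(np.ravel(d['rvec'])).as_matrix();d['Rcw']=Rm.T;d['c']=-Rm.T@np.ravel(d['tvec'])
    return d
def rays(d,uv):
    p=cv2.undistortPoints(np.float64(uv).reshape(-1,1,2),d['K'],np.float64(d['dist_coeffs'])).reshape(-1,2)
    return np.c_[p,np.ones(len(p))]
def onplane(d,uv,z):
    r=rays(d,uv)@d['Rcw'].T; return d['c']+r*((z-d['c'][2])/r[:,2])[:,None]
def bydepth(d,uv):
    uv=np.int32(uv).reshape(-1,2); z=d['depth'][uv[:,1],uv[:,0]]
    return d['c']+(rays(d,uv)*z[:,None])@d['Rcw'].T
def mask(d,lo,hi):
    h=cv2.cvtColor(d['img'],cv2.COLOR_RGB2HSV); return cv2.inRange(h,np.array(lo),np.array(hi))
def save(d,n): cv2.imwrite('pics/'+n+'.png',cv2.cvtColor(d['img'],cv2.COLOR_RGB2BGR))
E
python3 - <<'E'
from cell import arm
from h import *
s=arm.observe();print(s)
for n in('scene','top'):
    d=cam(arm,n);save(d,n+'0');print(n,d['c'],d['Rcw'][:,2])
    m=mask(d,(5,130,90),(20,255,255))
    k,l,st,ce=cv2.connectedComponentsWithStats(m)
    for i in range(1,k):
        if st[i,4]>25:
            v,u=np.where(l==i);P=bydepth(d,np.c_[u,v]);print(st[i],ce[i].round(1),np.median(P,0).round(3),P[:,2].max().round(3))
E
```

```text
pics
{'clock': 0.0, 'joints': array([-1.3565964 ,  0.43522661,  0.02500853,  1.57409887, -0.01159384,
        1.13400514, -0.07512072]), 'dq': array([-0.00107593, -0.00016196, -0.0014275 , -0.00123891,  0.00030294,
       -0.00056243, -0.0007476 ]), 'joint_efforts': array([ 4.69624938e-04, -6.67867184e+01,  9.85097140e-01, -3.14454746e+01,
       -6.05260301e-02,  4.29713249e-02,  1.42362846e-04]), 'position': array([0.19461282, 0.59334743, 0.20274249]), 'ee_rot': array([-4.95722348e-01, -3.10214608e+00,  2.49847517e-03]), 'force': array([ 0.33802658, -0.65646442, -0.12579922]), 'ft_torque': array([0.03694504, 0.05718849, 0.01658259]), 'gripper_force': 0.0, 'width': 0.9988184229116879}
scene [ 0.11170726 -0.32664064  0.70628465] [ 0.48640693  0.5553437  -0.67453812]
[144 106  25  17  78] [157.4 114. ] [0.509 0.563 0.121] 0.124
[137 109  26  18 101] [150.1 117.1] [0.491 0.565 0.119] 0.706
[180 151  31  22 121] [195.7 160.1] [0.522 0.453 0.05 ] 0.706
[280 182  20  23 300] [289.9 192.9] [0.553 0.172 0.114] 0.706
[233 189  15  25 213] [240.3 200.6] [0.473 0.217 0.116] 0.706
[293 217  15  26 249] [300.  229.5] [0.503 0.092 0.115] 0.706
[237 227  21  23 289] [246.7 238.1] [0.426 0.141 0.111] 0.706
[ 12 316   7   7  29] [ 15.  318.7] [ 0.039  1.054 -0.737] -0.73
top [0.47854275 0.14732418 0.98079632] [ 0.06262646  0.00201068 -0.99803501]
[257 189   7  20  52] [259.8 198.2] [0.557 0.175 0.128] 0.132
[224 236  21   7  57] [232.8 238.5] [0.478 0.225 0.126] 0.129
[265 261  19   8  32] [274.2 263.4] [0.433 0.143 0.12 ] 0.124
[461 287  48  13 263] [491.7 294.5] [ 0.372 -0.324  0.012] 0.016
[ 24 349   7   7  26] [ 26.7 351.9] [ 0.043  1.05  -0.733] 0.981
```

View pics/scene0.png

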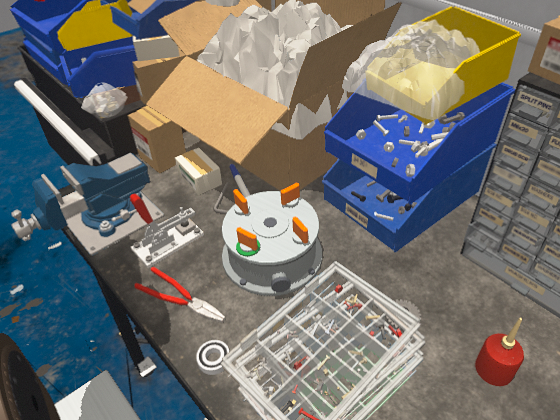

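View pics/top0.png

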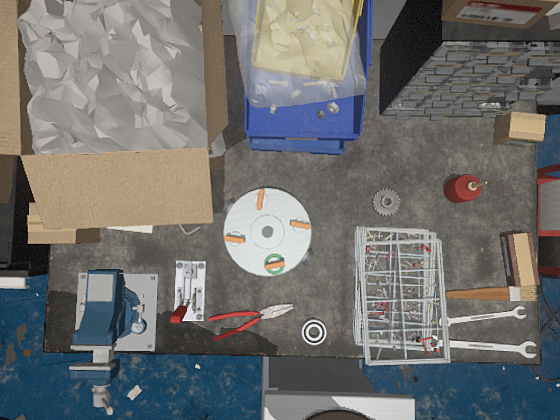

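The scene view shows the pump with its four wings: green-ringed at (247,240), opposite at (290,193), and the two sides at (240,200) and (300,229). The top view confirms this: green at (275,264), opposite (260,198), sides (233,238) and (300,224). A cardboard flap lies up and left of the pump, and blue bins lie beyond it.

```bash
python3 - <<'E'
from cell import arm
from h import *
d=cam(arm,'top')
v,u=np.mgrid[0:420:3,0:560:3];P=bydepth(d,np.c_[u.ravel(),v.ravel()])
P=P[(d['depth'][v.ravel(),u.ravel()]>0)]
xs=np.arange(0.1,0.85,0.05);ys=np.arange(0.75,-0.25,-0.05)
print('y    ',*['%4d'%round(y*100) for y in ys])
for x in xs[::-1]:
    print('x%.2f'%x,*['%4d'%(100*max([p[2] for p in P[(abs(P[:,0]-x)<.025)&(abs(P[:,1]-y)<.025)]],default=-.99)) for y in ys])
m=mask(d,(5,130,90),(20,255,255));k,l,st,ce=cv2.connectedComponentsWithStats(m)
c=[]
for i in range(1,k):
    if st[i,4]>25 and 200<ce[i][0]<320:
        v,u=np.where(l==i);Q=onplane(d,np.c_[u,v],.115)[:,:2]
        w,V=np.linalg.eigh(np.cov(Q.T));print(ce[i].round(0),Q.mean(0).round(3),np.degrees(np.arctan2(V[1,1],V[0,1])).round(1))
s=arm.observe();print(R.from_rotvec(s['ee_rot']).as_matrix().round(2))
# cover disc
h=cv2.cvtColor(d['img'],cv2.COLOR_RGB2HSV)
b=((h[...,1]<40)&(h[...,2]>150)).astype('uint8');b[:180]=0;b[285:]=0;b[:,:215]=0;b[:,320:]=0
cn=max(cv2.findContours(b,0,1)[0],key=cv2.contourArea);e=cv2.fitEllipse(cv2.convexHull(cn));print(e,onplane(d,e[0],.086))
E
```

```text
y       75   70   65   60   55   50   45   40   35   30   25   20   15   10    5    0   -5  -10  -15  -20
x0.80  -99  -99  -99   24   28   30   33   34   33   28   35   33   36   37   36   29    0   43   44   43
x0.75  -99  -99  -99   23   30   31   33   34   31   30   35   34   35   37   36   32    0   37   42   42
x0.70  -99  -99  -99   23   27   32   32   33   29   29   35   35   33   34   33   31    0    0    0    0
x0.65  -99  -99   11   23   28   31   31   31   25   28   34   35   19   18   19   19    0    0    0    0
x0.60  -99   11   12   23   23   22   24   22   22   22   22    8    9    0    0    0    1    2    0    6
x0.55  -99   11   11   12   20   20   20   20   20   20   19   12   12    9    0    0    1    2    0    0
x0.50  -99    7   10   12   17   17   17   17   17   17   17   12    9   12    0   14   15   15   15    0
x0.45  -99    7   10   12   12   12    0    0    5    4   12   12   12    8    5   15   11   13   15    0
x0.40   -4    4   10    0    1   10   10    0    6    6    0    8   12    8    0   15   15   13   15    0
x0.35  -99    1    1    0    4   10   11
[... 193 characters left out ...]
   0    0   13   13    1    0    0    1    0    0    0    1    0   15   15   15   15
x0.20  -99  -99  -99  -99   30   13   13  -99  -99  -99  -99  -99  -99  -99  -99  -99  -99  -99  -99  -99
x0.15  -99  -99  -99  -99  -99    8   13  -99  -99  -99  -99  -99    0    0    0    0    0    0    0  -99
x0.10  -99  -99  -99  -99  -99  -99  -99  -99  -99  -99  -99  -99    0    0    1    1    1    0    0  -99
[260. 198.] [0.558 0.176] 171.6
[232. 237.] [0.48  0.228] 88.0
[274. 264.] [0.431 0.145] 100.9
[[-0.95  0.31 -0.  ]
 [ 0.31  0.95 -0.  ]
 [-0.   -0.   -1.  ]]
((266.9870910644531, 231.77659606933594), (87.10314178466797, 89.91584777832031), 124.80034637451172) [[0.49265299 0.16043201 0.086     ]]
```

```bash
python3 - <<'E'
from cell import arm
from h import *
for n in('top','scene'):
    d=cam(arm,n)
    v,u=np.mgrid[0:420,0:560];P=bydepth(d,np.c_[u.ravel(),v.ravel()])
    P=P[(d['depth'].ravel()>0)&(P[:,2]>.14)&(P[:,1]>.2)&(P[:,1]<.45)]
    print(n)
    for x in np.arange(.42,.70,.02):
        Q=P[abs(P[:,0]-x)<.01]
        if len(Q)>3:
            print('x%.2f ymin %.3f'%(x,np.percentile(Q[:,1],1)),'z',np.percentile(Q[:,2],[2,50,98]).round(3),'z near edge',np.median(Q[Q[:,1]<np.percentile(Q[:,1],1)+.02][:,2]).round(3),len(Q))
    Q=P[(P[:,0]<.6)];print('xmin',np.percentile(Q[:,0],.5))
d=cam(arm,'top')
cv2.imwrite('pics/top1.png',cv2.resize(cv2.cvtColor(d['img'][140:300,150:350],cv2.COLOR_RGB2BGR),None,fx=4,fy=3.75,interpolation=2)[:600])
E
```

```text
top
x0.50 ymin 0.267 z [0.16  0.164 0.17 ] z near edge 0.164 584
x0.52 ymin 0.260 z [0.165 0.172 0.18 ] z near edge 0.17 1218
x0.54 ymin 0.261 z [0.176 0.183 0.19 ] z near edge 0.18 1250
x0.56 ymin 0.262 z [0.186 0.193 0.2  ] z near edge 0.19 1289
x0.58 ymin 0.263 z [0.196 0.203 0.21 ] z near edge 0.2 1330
x0.60 ymin 0.264 z [0.207 0.213 0.22 ] z near edge 0.211 1355
x0.62 ymin 0.264 z [0.211 0.222 0.236] z near edge 0.22 1403
x0.64 ymin 0.220 z [0.173 0.232 0.347] z near edge 0.337 2199
x0.66 ymin 0.221 z [0.183 0.261 0.35 ] z near edge 0.338 2275
x0.68 ymin 0.202 z [0.22  0.278 0.35 ] z near edge 0.205 2061
xmin 0.32626766097149845
scene
x0.50 ymin 0.260 z [0.156 0.162 0.167] z near edge 0.161 441
x0.52 ymin 0.260 z [0.163 0.17  0.178] z near edge 0.168 854
x0.54 ymin 0.261 z [0.173 0.181 0.188] z near edge 0.178 839
x0.56 ymin 0.262 z [0.184 0.191 0.198] z near edge 0.189 829
x0.58 ymin 0.262 z [0.194 0.201 0.208] z near edge 0.198 794
x0.60 ymin 0.263 z [0.204 0.21  0.217] z near edge 0.208 781
x0.62 ymin 0.260 z [0.143 0.218 0.234] z near edge 0.189 1111
x0.64 ymin 0.218 z [0.153 0.232 0.339] z near edge 0.325 1918
x0.66 ymin 0.218 z [0.168 0.255 0.346] z near edge 0.328 1831
x0.68 ymin 0.201 z [0.163 0.273 0.347] z near edge 0.194 1421
xmin 0.32378755881863824
```

View pics/top1.png

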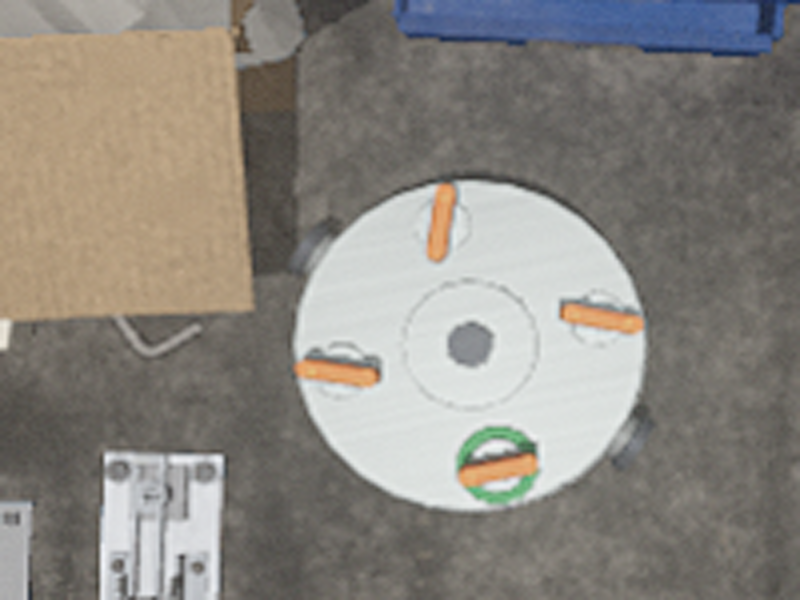

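The crop shows the flap corner at about (250,312), close to the pump. It lies at x≥0.49, y≥0.26, z≈0.16 and rises, with the bins beyond x≈0.63. A gripped turn would hit these with the gripper's body. I will therefore push each wing's inner end with a fingertip, keeping the tool's closing line along world x and the body over the pump.

First I'll lift and move over the pump.

>>> jog_arm:
  rows:
    - [[0,0,6],[0,0,0],1]
    - [[0,0,12],[0,0,0],1]
    - [[4,-6,13],[0,0,-10],1]
    - [[7,-11,13],[0,0,-20],1]
    - [[10,-16,13],[0,0,-30],1]
    - [[13,-21,13],[0,0,-40],0.7]
    - [[16,-26,13],[0,0,-50],0.5]
    - [[19,-31,13],[0,0,-60],0.4]

```text
clock: 1.3
position: [0.3854, 0.2821, 0.3338]
ee_rot: [-1.987, -2.433, -0.001]
force: [1.3, 0.6, -0.2]
width: 0.724
gripper_force: 0.0
```

>>> jog_arm:
  rows:
    - [[3,-5,0],[0,0,-8],0.4]
    - [[6,-9,0],[0,0,-12],0.4]
    - [[9,-12,0],[0,0,-12],0.4]
    - [[9,-12,0],[0,0,-12],0.4]

```text
clock: 1.8
position: [0.4764, 0.1607, 0.3337]
ee_rot: [2.23, 2.211, 0.0]
force: [0.2, 0.1, -0.2]
width: 0.404
gripper_force: 0.0
```

```bash
cat > w.py <<'E'
from cell import arm
from h import *
import sys
def wings(d,z=.118):
    m=mask(d,(5,130,60),(20,255,255));k,l,st,ce=cv2.connectedComponentsWithStats(m)
    for i in range(1,k):
        if st[i,4]>150:
            v,u=np.where(l==i);P=bydepth(d,np.c_[u,v]);ok=(P[:,2]>.09)&(P[:,2]<.15)
            if ok.sum()<80: continue
            zt=np.percentile(P[ok,2],95);t=ok&(P[:,2]>zt-.004)
            Q=onplane(d,np.c_[u,v][t],zt)[:,:2];r=cv2.minAreaRect((Q*1e3).astype('float32'));b=cv2.boxPoints(r)
            e=[b[1]-b[0],b[2]-b[1]];g=max(e,key=np.linalg.norm)
            print(i,ce[i].round(0),'ztop %.4f'%zt,'c',np.round(r[0],1),'size',np.round(r[1],1),'dir %.1f'%(np.degrees(np.arctan2(g[1],g[0]))%180),'n',t.sum())
if __name__=='__main__':
    s=arm.observe();print(s['clock'],s['joints'].round(2),s['position'].round(4),s['force'].round(1),s['width'].round(2))
    print(R.from_rotvec(s['ee_rot']).as_matrix().round(3).tolist())
    d=cam(arm,'wrist');save(d,sys.argv[1]);print(d['c'].round(3));wings(d)
    g=mask(d,(40,90,50),(85,255,255));v,u=np.where(g);print('green',len(u),onplane(d,[[(u.min()+u.max())/2,(v.min()+v.max())/2]],.087))
E
python3 w.py w1
```

```text
Traceback (most recent call last):
  File "w.py", line 15, in <module>
    s=arm.observe();print(s['clock'],s['joints'].round(2),s['position'].round(4),s['force'].round(1),s['width'].round(2))
                                                                                                     ^^^^^^^^^^^^^^^^
AttributeError: 'float' object has no attribute 'round'
```

```bash
sed -i "s/s\['width'\].round(2)/round(s['width'],2)/" w.py; python3 w.py w1
```

```text
1.8 [-0.86  0.14  0.5   1.68 -0.07  1.34 -0.36] [0.4764 0.1607 0.3337] [ 0.2  0.1 -0.2] 0.4
[[0.009, 1.0, 0.001], [1.0, -0.009, -0.001], [-0.001, 0.001, -1.0]]
[0.478 0.24  0.515]
2 [352. 165.] ztop 0.1283 c [554.7 175.3] size [ 9.3 39.2] dir 173.0 n 269
3 [243. 192.] ztop 0.1233 c [429.7 144.8] size [ 9.6 38.1] dir 104.4 n 247
4 [309. 228.] ztop 0.1257 c [507.1  97.3] size [38.8  9.6] dir 80.8 n 233
green 157 [[0.428047   0.14587315 0.087     ]]
```

View pics/w1.png

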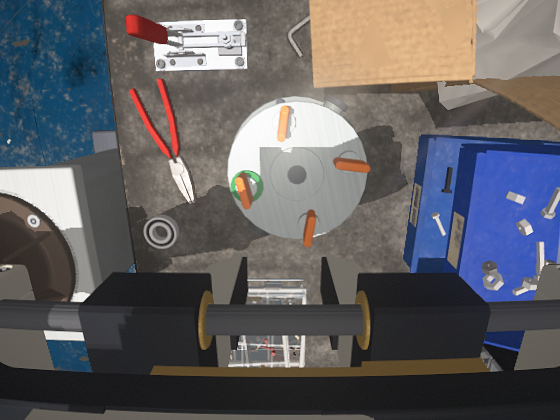

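The wrist view shows three wings well: opposite at (352,165), green at (243,192) and left at (309,228). The right one, at (284,123), is brighter. Before pushing, I'll measure the finger shape and find the right wing.

```bash
python3 - <<'E'
from cell import arm
from h import *
s=arm.observe();d=cam(arm,'wrist')
v,u=np.mgrid[240:380,200:400];uv=np.c_[u.ravel(),v.ravel()];P=bydepth(d,uv)-s['position'];ok=d['depth'][v.ravel(),u.ravel()]>0
P=P[ok&(abs(P[:,0])<.08)&(abs(P[:,1])<.05)]
for z in np.arange(0,.07,.006):
    Q=P[abs(P[:,2]-z)<.003]
    for sg in(1,-1):
        q=Q[Q[:,0]*sg>0]
        if len(q)>5:print('z%.3f'%z,sg,'x',(np.percentile(q[:,0],[1,99])*1e3).round(1),'y',(np.percentile(q[:,1],[1,99])*1e3).round(1),len(q))
h=cv2.cvtColor(d['img'],cv2.COLOR_RGB2HSV);print(h[110:140:4,285])
E
```

```text
z0.024 1 x [19.2 24.7] y [-10.2  10.2] 62
z0.024 -1 x [-24.8 -17.2] y [-10.   10.2] 62
z0.030 1 x [19.2 30.9] y [-9.6 10.1] 164
z0.030 -1 x [-29.4 -17.1] y [-9.1 10.4] 157
z0.036 1 x [19.1 35.3] y [-8.7 10.2] 259
z0.036 -1 x [-33.2 -17.1] y [-9.2 10.4] 247
z0.042 1 x [19.2 35.9] y [-7.  10.2] 286
z0.042 -1 x [-33.8 -17.1] y [-5.5 10.5] 281
z0.048 1 x [19.1 32. ] y [-2.9 10.4] 228
z0.048 -1 x [-30.1 -17.1] y [-3.1 10.5] 227
z0.054 1 x [19.2 31. ] y [ 0.3 10.5] 229
z0.054 -1 x [-28.8 -17.2] y [ 0.8 11. ] 239
z0.060 1 x [19.3 29.6] y [-6.4 10.5] 228
z0.060 -1 x [-27.4 -17.2] y [-5.3 10.8] 233
z0.066 1 x [19.3 28.2] y [-10.5  10.7] 217
z0.066 -1 x [-26.3 -17.2] y [-11.   10.8] 205
[[ 17 125 253]
 [ 19 114 252]
 [ 15 114 252]
 [ 16 106 252]
 [ 15 102 252]
 [ 15 102 252]
 [ 14 105 253]
 [ 17 101 253]]
```

```bash
python3 - <<'E'
from cell import arm
from h import *
s=arm.observe();d=cam(arm,'wrist')
def proj(p): 
    q=(np.array(p)+s['position']-d['c'])@d['Rcw']; return cv2.projectPoints(q[None],np.zeros(3),np.zeros(3),d['K'],np.float64(d['dist_coeffs']))[0].ravel().round(0)
for z in(0,.02,.04,.06):print(z,proj([.0185,.0095,z]),proj([.0185,-.0095,z]),proj([.0375,.0095,z]))
for r in range(225,330,7):
    uv=np.c_[np.arange(316,372,6),np.full(10,r)];print(r,[tuple((p*1e3).round(0).astype(int)) for p in bydepth(d,uv)-s['position']])
im=cv2.cvtColor(d['img'],cv2.COLOR_RGB2BGR);cv2.imwrite('pics/f.png',cv2.resize(im[220:380,200:400],None,fx=4,fy=3.75))
E
```

```text
0 [315. 237.] [314. 268.] [349. 237.]
0.02 [319. 251.] [317. 285.] [356. 251.]
0.04 [323. 269.] [321. 306.] [365. 269.]
0.06 [328. 292.] [326. 332.] [376. 291.]
225 [(np.int64(39), np.int64(-55), np.int64(-207)), (np.int64(50), np.int64(-68), np.int64(-246)), (np.int64(58), np.int64(-67), np.int64(-244)), (np.int64(66), np.int64(-68), np.int64(-244)), (np.int64(74), np.int64(-68), np.int64(-244)), (np.int64(98), np.int64(-99), np.int64(-335)), (np.int64(107), np.int64(-98), np.int64(-333)), (np.int64(117), np.int64(-98), np.int64(-333)), (np.int64(127), np.int64(-99), np.int64(-334)), (np.int64(136), np.int64(-99), np.int64(-334))]
232 [(np.int64(42), np.int64(-75), np.int64(-239)), (np.int64(51), np.int64(-78), np.int64(-246)), (np.int64(59), np.int64(-78), np.int64(-246)), (np.int64(66), np.int64(-78), np.int64(-246)), (np.int64(89), np.int64(-109), np.int64(-331)), (np.int64(98), np.int64(-110), np.int64(-332)), (np.int64(108), np.int64(-110), np.int64(-333)), (np.int64(118), np.int64(-110), np.int64(-333)), (np.int64(127), np.int64(-110), np.int64(-333)), (np.int64(137), np.int64
[... 5328 characters left out ...]
(29), np.int64(106)), (np.int64(17), np.int64(29), np.int64(106)), (np.int64(18), np.int64(29), np.int64(106)), (np.int64(20), np.int64(29), np.int64(106)), (np.int64(21), np.int64(30), np.int64(107)), (np.int64(22), np.int64(32), np.int64(110))]
323 [(np.int64(9), np.int64(27), np.int64(107)), (np.int64(11), np.int64(27), np.int64(107)), (np.int64(12), np.int64(28), np.int64(107)), (np.int64(14), np.int64(27), np.int64(106)), (np.int64(15), np.int64(27), np.int64(106)), (np.int64(17), np.int64(27), np.int64(107)), (np.int64(18), np.int64(28), np.int64(107)), (np.int64(20), np.int64(27), np.int64(106)), (np.int64(21), np.int64(29), np.int64(109)), (np.int64(22), np.int64(30), np.int64(111))]
```

View pics/f.png

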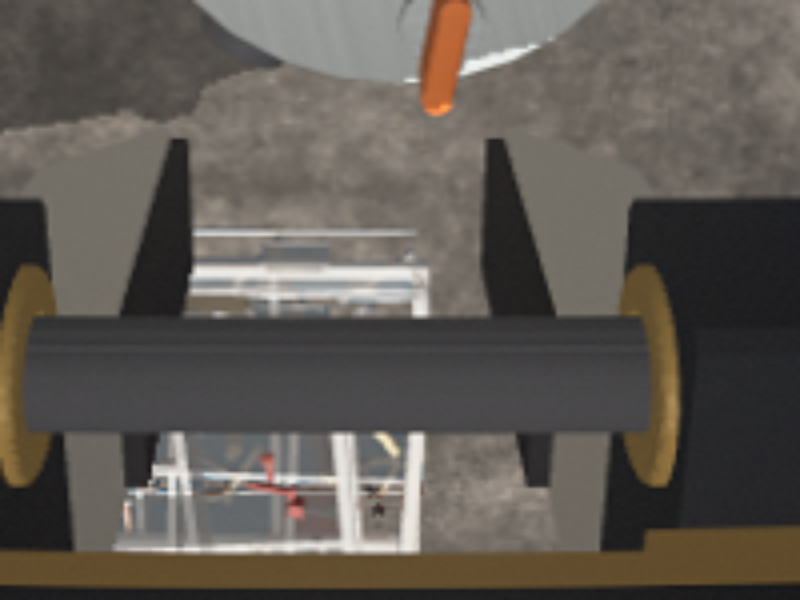

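```bash
python3 - <<'E'
from cell import arm
from h import *
s=arm.observe();d=cam(arm,'scene')
v,u=np.mgrid[0:420,0:560];uv=np.c_[u.ravel(),v.ravel()];P=bydepth(d,uv)-s['position']
ok=(d['depth'].ravel()>0)&(abs(P[:,0])<.07)&(abs(P[:,1])<.03)&(P[:,2]>-.05)&(P[:,2]<.1)
P=P[ok];print(len(P),P[:,2].min())
for z in np.arange(-.006,.08,.006):
    Q=P[abs(P[:,2]-z)<.003]
    for sg in(1,-1):
        q=Q[Q[:,0]*sg>0]
        if len(q)>3:print('z%.3f'%z,sg,'x',(np.percentile(q[:,0],[2,98])*1e3).round(1),'y',(np.percentile(q[:,1],[2,98])*1e3).round(1),len(q))
im=cv2.cvtColor(d['img'],cv2.COLOR_RGB2BGR);cv2.imwrite('pics/s2.png',cv2.resize(im[60:260,180:380],None,fx=3,fy=3))
E
```

```text
1529 0.022018002405073678
z0.024 1 x [17.5 23.2] y [-11.6   7.3] 33
z0.024 -1 x [-23.7 -17.7] y [-11.9  -8.6] 9
z0.030 1 x [17.4 30.4] y [-12.1   9.3] 55
z0.030 -1 x [-30.4 -19.6] y [-12.3  -9.4] 25
z0.036 1 x [17.8 33. ] y [-12.3   8.9] 73
z0.036 -1 x [-35.6 -18.6] y [-11.7   9.3] 53
z0.042 1 x [18.2 33.9] y [-12.2   9.1] 71
z0.042 -1 x [-36.2 -18. ] y [-12.4   9.7] 77
z0.048 1 x [17.7 34.2] y [-12.4   7.6] 71
z0.048 -1 x [-36.3 -20.9] y [-12.3   8.7] 70
z0.054 1 x [17.5 36.1] y [-12.2   8.8] 77
z0.054 -1 x [-37.  -19.4] y [-12.5   8.4] 78
z0.060 1 x [17.5 36.3] y [-12.2   8.9] 79
z0.060 -1 x [-37.4 -18.2] y [-12.3   9.1] 84
z0.066 1 x [17.9 36.5] y [-12.    8.4] 90
z0.066 -1 x [-38.  -19.8] y [-12.2   8.2] 75
z0.072 1 x [19.5 36.9] y [-12.   10.6] 83
z0.072 -1 x [-38.5 -21.5] y [-12.1  10.2] 83
z0.078 1 x [19.8 36.4] y [-12.2   4.9] 73
z0.078 -1 x [-38.4 -21.7] y [-12.1  -1.4] 34
```

View pics/s2.png

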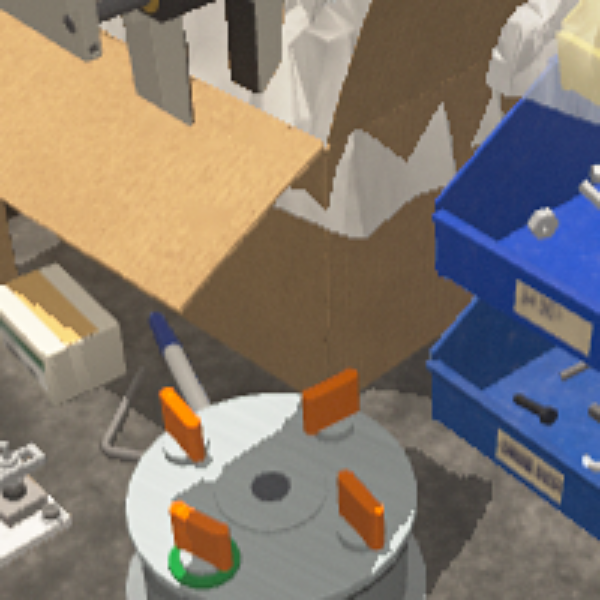

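The crop shows the visible fingertips ending about 22 mm above the reported TCP, and both cameras agree on this. I will descend beside the opposite wing and feel for the cover in small steps, to find out where the fingers really end.

>>> jog_arm:
  rows:
    - [[3.3,-0.9,-4],[0,0,0],0.4]
    - [[3.3,-0.9,-10],[0,0,0],0.4]
    - [[3.3,-0.9,-16],[0,0,0],0.4]
    - [[3.3,-0.9,-20],[0,0,0],0.4]
    - [[3.3,-0.9,-23],[0,0,0],0.4]
    - [[3.3,-0.9,-23.8],[0,0,0],0.4]
    - [[3.3,-0.9,-23.8],[0,0,0],0.4]

```text
clock: 2.88
position: [0.5076, 0.1557, 0.0959]
ee_rot: [-2.223, -2.22, 0.0]
force: [-0.3, -0.2, 1.0]
width: 0.398
gripper_force: 0.0
```

>>> jog_arm:
  rows:
    - [[0,0,-0.2],[0,0,0],0.4]
    - [[0,0,-0.4],[0,0,0],0.4]
    - [[0,0,-0.6],[0,0,0],0.4]

```text
clock: 3.25
position: [0.508, 0.1551, 0.09]
ee_rot: [2.224, 2.218, 0.002]
force: [0.1, 0.5, 0.1]
width: 0.399
gripper_force: 0.0
```

>>> jog_arm:
  rows:
    - [[0,0,-0.2],[0,0,0],0.4]
    - [[0,0,-0.4],[0,0,0],0.4]
    - [[0,0,-0.4],[0,0,0],0.4]

```text
clock: 3.62
position: [0.5076, 0.1548, 0.0853]
ee_rot: [-2.225, -2.218, 0.001]
force: [0.2, -0.2, -0.7]
width: 0.398
gripper_force: 0.0
```

>>> jog_arm:
  rows:
    - [[0,0,-0.2],[0,0,0],0.4]
    - [[0,0,-0.4],[0,0,0],0.4]
    - [[0,0,-0.4],[0,0,0],0.4]

```text
clock: 4.0
position: [0.5076, 0.1549, 0.0814]
ee_rot: [-2.224, -2.218, 0.0]
force: [0.4, -0.1, 0.2]
width: 0.4
gripper_force: 0.0
```

```bash
python3 - <<'E'
from cell import arm
from h import *
s=arm.observe();print(s['position'].round(4),s['force'].round(1),s['joints'].round(2));d=cam(arm,'scene');im=cv2.cvtColor(d['img'],cv2.COLOR_RGB2BGR);cv2.imwrite('pics/s3.png',cv2.resize(im[150:300,200:350],None,fx=4,fy=4))
E
```

```text
[0.5076 0.1549 0.0814] [ 0.4 -0.1  0.2] [-0.73  0.44  0.44  1.97 -0.27  0.78 -0.13]
```

View pics/s3.png

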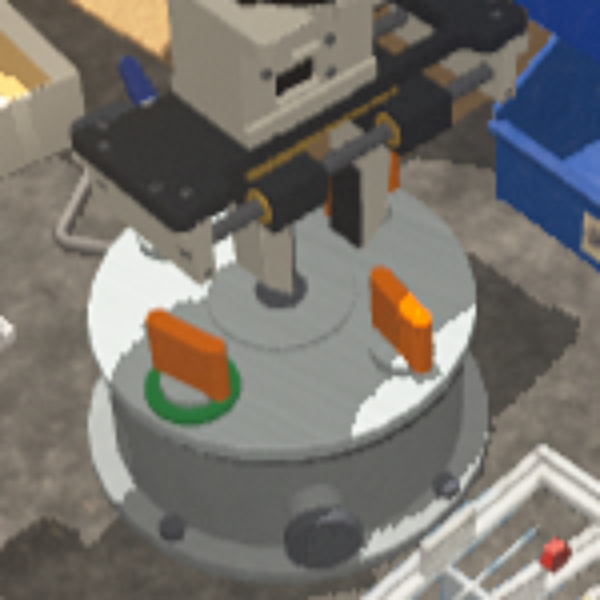

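The view confirms no contact: the tips hang well above the cover, so the real fingertips are about 22 mm above the reported TCP. I'll now start pushing the opposite wing's inner end.

>>> jog_arm:
  rows:
    - [[-0.35,0.4,-0.2],[0,0,0],0.4]
    - [[-0.35,0.7,-0.2],[0,0,0],0.4]
    - [[-0.4,0.9,-0.2],[0,0,0],0.4]
    - [[-0.4,1.1,-0.2],[0,0,0],0.4]
    - [[-0.4,1.3,-0.2],[0,0,0],0.4]
    - [[-0.3,1.5,-0.2],[0,0,0],0.4]
    - [[-0.3,1.6,-0.2],[0,0,0],0.4]

```text
clock: 4.92
position: [0.5036, 0.1696, 0.0789]
ee_rot: [-2.225, -2.217, 0.005]
force: [-2.1, -3.8, 0.9]
width: 0.401
gripper_force: 2.0
```

```bash
sed -i 's/130,60/95,60/' w.py; python3 w.py w2
```

```text
4.925 [-0.75  0.45  0.44  1.97 -0.27  0.78 -0.16] [0.5036 0.1696 0.0789] [-2.1 -3.8  0.9] 0.4
[[0.004, 1.0, -0.002], [1.0, -0.004, -0.002], [-0.002, -0.002, -1.0]]
[0.505 0.249 0.26 ]
1 [432.  38.] ztop 0.1010 c [628.4 266. ] size [ 4.1 13.1] dir 99.6 n 192
13 [221. 171.] ztop 0.1243 c [478.5 222.7] size [39.  10.1] dir 82.4 n 2242
21 [380. 258.] ztop 0.1254 c [547.8 184.6] size [ 7.6 20.9] dir 179.3 n 495
24 [334. 368.] ztop 0.1075 c [511.3 116.8] size [3.4 9.2] dir 179.7 n 86
green 209 [[0.43209105 0.1633745  0.087     ]]
```

>>> jog_arm:
  rows:
    - [[0.1,0.2,0],[0,0,0],0.4]
    - [[0.2,0.4,-0.1],[0,0,0],0.4]
    - [[0.35,0.55,-0.2],[0,0,0],0.4]
    - [[0.5,0.7,-0.3],[0,0,0],0.4]
    - [[0.65,0.8,-0.3],[0,0,0],0.4]
    - [[0.8,0.9,-0.3],[0,0,0],0.4]
    - [[0.8,0.9,-0.3],[0,0,0],0.4]

```text
clock: 5.85
position: [0.5118, 0.1801, 0.0761]
ee_rot: [-2.223, -2.218, 0.002]
force: [-4.9, -0.9, -1.6]
width: 0.399
gripper_force: 2.2
```

```bash
python3 w.py w3
```

```text
5.85 [-0.76  0.47  0.44  1.95 -0.27  0.79 -0.17] [0.5118 0.1801 0.0761] [-4.9 -0.9 -1.6] 0.4
[[0.002, 1.0, -0.002], [1.0, -0.002, -0.0], [-0.0, -0.002, -1.0]]
[0.513 0.26  0.258]
14 [206. 194.] ztop 0.1224 c [479.6 223.2] size [39.8 10.4] dir 82.1 n 2174
21 [367. 258.] ztop 0.1221 c [551.9 193.5] size [4.8 9.7] dir 179.5 n 176Traceback (most recent call last):
  File "w.py", line 18, in <module>
    g=mask(d,(40,90,50),(85,255,255));v,u=np.where(g);print('green',len(u),onplane(d,[[(u.min()+u.max())/2,(v.min()+v.max())/2]],.087))
                                                                                        ~~~~~^^
    return umr_minimum(a, axis, None, out, keepdims, initial, where)
ValueError: zero-size array to reduction operation minimum which has no identity
```

View pics/w3.png

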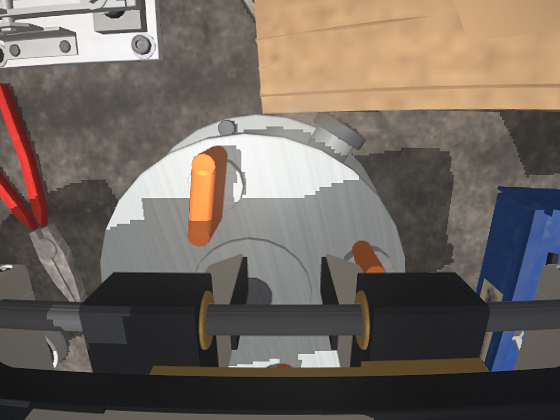

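The view shows the right wing at (202,200) and the opposite wing's tip at (367,258), behind the finger and nearly across the radius. I'll push on in +x until the stop is felt.

>>> jog_arm:
  rows:
    - [[0.1,0.05,0],[0,0,0],0.4]
    - [[0.2,0.1,0],[0,0,0],0.4]
    - [[0.3,0.1,0],[0,0,0],0.4]
    - [[0.3,0.1,0],[0,0,0],0.4]

```text
clock: 6.4
position: [0.5132, 0.1809, 0.0759]
ee_rot: [-2.222, -2.217, 0.006]
force: [-9.2, -1.3, 1.1]
width: 0.402
gripper_force: 5.2
```

>>> jog_arm:
  rows:
    - [[0.1,0,0],[0,0,0],0.4]
    - [[0.2,0,0],[0,0,0],0.4]
    - [[0.2,0,0],[0,0,0],0.4]

```text
clock: 6.78
position: [0.5134, 0.1809, 0.0758]
ee_rot: [-2.22, -2.216, 0.009]
force: [-17.2, -1.7, 7.4]
width: 0.4
gripper_force: 8.7
```

>>> jog_arm:
  rows:
    - [[-0.8,-0.1,0],[0,0,0],0.4]
    - [[-1.2,-0.2,0.5],[0,0,0],0.4]
    - [[-1.2,-0.5,5],[0,0,0],0.2]
    - [[-2,-2,11],[0,0,0],0]
    - [[-3,-4,16],[0,0,0],0]
    - [[-3,-5,18],[0,0,0],0]
    - [[-3,-5,18],[0,0,0],0]

```text
clock: 7.65
position: [0.4896, 0.1306, 0.2589]
ee_rot: [2.225, 2.215, 0.009]
force: [-0.4, -0.1, -0.9]
width: 0.004
gripper_force: 0.0
```

```bash
python3 w.py w4; python3 - <<'E'
from cell import arm
from h import *
s=arm.observe();d=cam(arm,'wrist')
v,u=np.mgrid[230:400,150:420];uv=np.c_[u.ravel(),v.ravel()];P=bydepth(d,uv)-s['position'];ok=d['depth'][v.ravel(),u.ravel()]>0
P=P[ok&(abs(P[:,0])<.08)&(abs(P[:,1])<.05)]
for z in np.arange(0.012,.06,.006):
    q=P[abs(P[:,2]-z)<.003]
    if len(q)>5:print('z%.3f'%z,'x',(np.percentile(q[:,0],[1,99])*1e3).round(1),'y',(np.percentile(q[:,1],[1,99])*1e3).round(1),len(q))
E
```

```text
7.65 [-0.81  0.19  0.54  1.81 -0.11  1.16 -0.24] [0.4896 0.1306 0.2589] [-0.4 -0.1 -0.9] 0.0
[[0.004, 1.0, 0.005], [1.0, -0.004, 0.003], [0.003, 0.005, -1.0]]
[0.49  0.209 0.441]
1 [416.  23.] ztop 0.1460 c [630.9 266.5] size [ 6.9 16.7] dir 108.4 n 96
3 [269.  93.] ztop 0.1224 c [479.1 222.5] size [38.5  9.1] dir 82.4 n 448
12 [353. 146.] ztop 0.1224 c [556.6 174.9] size [ 9.7 38.9] dir 103.9 n 426
13 [222. 178.] ztop 0.1223 c [432.2 145. ] size [10.3 38.9] dir 103.7 n 425
14 [302. 225.] ztop 0.1225 c [509.2  97.1] size [39.7  9.8] dir 80.3 n 369
green 267 [[0.42840494 0.14550002 0.087     ]]
z0.024 x [-5.  7.] y [ 7.7 10.2] 72
z0.030 x [-11.1  12.3] y [ 7.8 10.4] 230
z0.036 x [-15.2  16.6] y [ 7.9 10.3] 391
z0.042 x [-15.8  17.4] y [ 7.9 10.4] 443
z0.048 x [-8.2 12.8] y [ 4.8 10.3] 136
z0.054 x [-2.8  4.2] y [-0.3 10.2] 142
```

The opposite wing is now at 103.9°, parallel to the green one at 103.7°, and all the tops are level, so it is tight and the cover is flat. Next is the right screw, with the gripper closed.

>>> jog_arm:
  rows:
    - [[0.8,3.5,0],[0,0,0],0]
    - [[1.6,6.5,-2],[0,0,0],0]
    - [[1.6,6.5,-7],[0,0,0],0]
    - [[1.6,6.5,-12],[0,0,0],0]
    - [[1.6,6.5,-14],[0,0,0],0]
    - [[1.6,6.5,-14],[0,0,0],0]

```text
clock: 8.5
position: [0.5019, 0.1956, 0.1139]
ee_rot: [-2.223, -2.218, 0.008]
force: [0.1, 0.1, 0.6]
width: 0.006
gripper_force: 0.0
```

>>> jog_arm:
  rows:
    - [[0.4,0,0],[0,0,0],0]
    - [[0.4,0,-2],[0,0,0],0]
    - [[0.4,0,-3.9],[0,0,0],0]
    - [[0.4,0,-3.9],[0,0,0],0]

```text
clock: 9.0
position: [0.5078, 0.196, 0.0776]
ee_rot: [-2.224, -2.218, 0.0]
force: [-0.1, 0.2, -0.4]
width: 0.008
gripper_force: 0.0
```

>>> jog_arm:
  rows:
    - [[-0.6,0,-0.2],[0,0,0],0]
    - [[-1.0,0,-0.2],[0,0,0],0]
    - [[-1.3,0,-0.2],[0,0,0],0]
    - [[-1.6,0,-0.2],[0,0,0],0]
    - [[-1.9,0.1,-0.2],[0,0,0],0]
    - [[-2.2,0.3,-0.2],[0,0,0],0]
    - [[-2.45,0.5,-0.2],[0,0,0],0]
    - [[-2.45,0.5,-0.2],[0,0,0],0]

```text
clock: 10.0
position: [0.4841, 0.1993, 0.0763]
ee_rot: [2.225, 2.215, 0.001]
force: [1.5, -5.4, 2.7]
width: 0.004
gripper_force: 2.9
```

>>> jog_arm:
  rows:
    - [[-0.1,0.15,0],[0,0,0],0]
    - [[-0.1,0.3,0],[0,0,0],0]
    - [[-0.1,0.45,0],[0,0,0],0]
    - [[-0.1,0.45,0],[0,0,0],0]

```text
clock: 10.5
position: [0.4813, 0.2028, 0.0757]
ee_rot: [2.226, 2.216, -0.005]
force: [-2.1, -7.9, 5.0]
width: 0.005
gripper_force: 4.1
```

>>> jog_arm:
  rows:
    - [[0,0.15,0],[0,0,0],0]
    - [[0,0.25,0],[0,0,0],0]
    - [[0,0.25,0],[0,0,0],0]

```text
clock: 10.88
position: [0.4806, 0.2048, 0.0754]
ee_rot: [2.226, 2.217, -0.007]
force: [-4.0, -10.0, 4.7]
width: 0.007
gripper_force: 4.8
```

>>> jog_arm:
  rows:
    - [[0,0.15,0],[0,0,0],0]
    - [[0,0.25,0],[0,0,0],0]
    - [[0,0.25,0],[0,0,0],0]

```text
clock: 11.25
position: [0.4805, 0.2051, 0.0754]
ee_rot: [2.227, 2.214, -0.011]
force: [-3.9, -16.4, 8.5]
width: 0.002
gripper_force: 8.3
```

>>> jog_arm:
  rows:
    - [[0,-1.0,0],[0,0,0],0]
    - [[0,-1.6,1],[0,0,0],0]
    - [[0,-3,5.5],[0,0,0],0]
    - [[0,-6,7],[0,0,0],0]
    - [[0,-8.3,7],[0,0,0],0]
    - [[0,-8.3,6],[0,0,0],0]
    - [[0,-8.3,5],[0,0,0],0]
    - [[0,-8.3,5],[0,0,0],0]

```text
clock: 12.25
position: [0.4813, 0.1283, 0.1244]
ee_rot: [-2.222, -2.22, 0.003]
force: [0.7, -0.1, 0.5]
width: 0.005
gripper_force: 0.0
```

```bash
python3 w.py w5 2>&1 | grep -v Trace | head -9
```

```text
12.25 [-0.75  0.34  0.49  2.   -0.21  0.85 -0.14] [0.4813 0.1283 0.1244] [ 0.7 -0.1  0.5] 0.0
[[0.001, 1.0, -0.002], [1.0, -0.001, -0.001], [-0.001, -0.002, -1.0]]
[0.483 0.208 0.306]
1 [511.  21.] ztop 0.1100 c [629.4 263.3] size [4.3 8.9] dir 97.0 n 116
7 [277.  78.] ztop 0.1223 c [479.  222.3] size [39.1  9.8] dir 13.3 n 1477
18 [414. 167.] ztop 0.1222 c [556.2 175.2] size [10.6 39.7] dir 103.2 n 1258
22 [198. 217.] ztop 0.1221 c [432.2 145. ] size [11.1 40. ] dir 103.4 n 1153
23 [330. 263.] ztop 0.1213 c [511.2 115.7] size [3.3 8.3] dir 179.7 n 69
green 787 [[0.43139523 0.14575272 0.087     ]]
```

The right wing is at 13.3°, exactly across the radius, so it is tight. Now the left screw.

>>> jog_arm:
  rows:
    - [[-0.2,-0.4,-2],[0,0,0],0]
    - [[-0.2,-0.4,-4.8],[0,0,0],0]
    - [[-0.2,-0.4,-4.8],[0,0,0],0]
    - [[-0.2,-0.4,-4.8],[0,0,0],0]

```text
clock: 12.8
position: [0.4807, 0.1237, 0.0782]
ee_rot: [2.224, 2.218, 0.001]
force: [0.6, 0.3, 0.6]
width: 0.008
gripper_force: 0.0
```

>>> jog_arm:
  rows:
    - [[0.6,0,-0.2],[0,0,0],0]
    - [[1.0,0,-0.2],[0,0,0],0]
    - [[1.3,0,-0.2],[0,0,0],0]
    - [[1.6,0,-0.2],[0,0,0],0]
    - [[1.9,-0.1,-0.2],[0,0,0],0]
    - [[2.2,-0.3,-0.2],[0,0,0],0]
    - [[2.45,-0.5,-0.2],[0,0,0],0]
    - [[2.5,-0.65,-0.2],[0,0,0],0]

```text
clock: 13.8
position: [0.5045, 0.1187, 0.0756]
ee_rot: [-2.221, -2.219, -0.0]
force: [-2.6, 5.6, -0.7]
width: 0.009
gripper_force: 3.3
```

>>> jog_arm:
  rows:
    - [[0.1,-0.15,0],[0,0,0],0]
    - [[0.1,-0.3,0],[0,0,0],0]
    - [[0.1,-0.4,0],[0,0,0],0]
    - [[0.1,-0.4,0],[0,0,0],0]

```text
clock: 14.3
position: [0.5061, 0.1161, 0.0757]
ee_rot: [-2.22, -2.22, -0.003]
force: [-2.3, 9.1, -3.4]
width: 0.008
gripper_force: 5.1
```

>>> jog_arm:
  rows:
    - [[0,-0.15,0],[0,0,0],0]
    - [[0,-0.25,0],[0,0,0],0]
    - [[0,-0.25,0],[0,0,0],0]

```text
clock: 14.68
position: [0.5061, 0.1158, 0.0757]
ee_rot: [-2.216, -2.221, -0.006]
force: [-1.4, 16.9, -3.3]
width: 0.004
gripper_force: 8.3
```

The stop has been felt. I'll retreat and check.

>>> jog_arm:
  rows:
    - [[0,1.0,0],[0,0,0],0]
    - [[0,1.6,1],[0,0,0],0]
    - [[-0.5,2,6],[0,0,0],0]
    - [[-2,1.5,12],[0,0,0],0]
    - [[-3,1,18],[0,0,0],0]
    - [[-3,0,24],[0,0,0],0]
    - [[-3,0,25],[0,0,0],0]
    - [[-3,0,25],[0,0,0],0]

```text
clock: 15.68
position: [0.4765, 0.1102, 0.3262]
ee_rot: [2.225, 2.217, 0.003]
force: [0.5, 1.0, -0.9]
width: 0.005
gripper_force: 0.0
```

```bash
python3 w.py w6
```

```text
15.675 [-0.83  0.12  0.57  1.73 -0.06  1.32 -0.25] [0.4765 0.1102 0.3262] [ 0.5  1.  -0.9] 0.0
[[0.003, 1.0, 0.001], [1.0, -0.003, 0.001], [0.001, 0.001, -1.0]]
[0.477 0.189 0.508]
1 [417.  18.] ztop 0.1462 c [630.8 267.7] size [ 6.  17.7] dir 102.2 n 63
10 [284.  76.] ztop 0.1226 c [478.9 221.8] size [38.2 10.2] dir 15.0 n 339
14 [355. 122.] ztop 0.1226 c [556.5 174.7] size [ 9.6 38.4] dir 103.7 n 298
16 [242. 149.] ztop 0.1224 c [432.2 144.4] size [10.1 38.9] dir 103.5 n 295
17 [311. 189.] ztop 0.1227 c [509.2  97.1] size [38.8 10.4] dir 13.2 n 278
green 241 [[0.43084806 0.14500954 0.087     ]]
```

All four wings stand across their radii (13–15° and 103.5°) with their tops level, and the arm is clear.

```bash
python3 -c "
from cell import arm
print(arm.sign_off())"
```

```text
the job is handed in; nothing more can be done
None
```

I turned the opposite screw to its stop first, then the right and left ones; the last camera check showed all three tight and the cover flat with the arm clear, and the job is handed in (15.7 s on the clock, no verdict returned).

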